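# Fold the drill guide's plate over an offcut and tuck it under the lip

## Robot

A 6-joint arm with a two-finger parallel gripper is mounted at the origin on a cart in front of the work surface, level with it; the furniture and walls round the work are solid. World frame = base frame: x ahead of the robot, y to its left, z up, the work surface at z = 0. Lengths are in m, angles in rad, forces in N, time in s.
With the tool pointing down it reaches from about 0.35 to 0.975 m from the base axis. Payload 4.9 kg.
Tool frame: the origin (TCP) lies midway between the tips of the shut fingers; the grasp point (between the pads) lies 19 mm behind it; z points along the fingers, y is the direction in which the jaws open and shut (so a half turn about z gives the same grasp; the last joint's range is limited). The gripper opens to 85 mm and grips with 20 to 120 N. Pads are 22 mm wide; open, the fingers measure 114 mm over their backs; the gripper's body (76 mm by 85 mm) begins 54 mm behind the grasp point. The pads swing forward as they close: fully open they stand 13 mm farther back than shut.
Start: joints at [-1.376, 0.053, 1.613, -0, 1.476, -0.119], TCP at [0.193, -0.594, 0.231] pointing down, gripper open.
Joint ranges: [-3.01, 3.01], [-1.01, 2.22], [0.06, 2.58], [-1.02, 4.17], [0.09, 2.62], [-3.14, 3.14]. Speed limits (rad/s): [2.57, 2.57, 3.14, 3.14, 3.14, 3.14].

## Interface

Orientations are given as a rotation vector (axis times angle).
In Python, from station import ctrl gives the robot as it stands.
- The arm moves only by the tool play_rows, never from a script. Its argument "motion" is a list that holds one entry, the list of rows, each a list of 7 numbers: the closure, from -1 (fully open) to 1 (shut), then the shift along the tool's x, y, z in cm, then the turn, a rotation vector about the tool's x, y, z in degrees. A call has 1 to 20 rows; each row is the pose to reach, as a shift and turn from the pose measured when the call began, along the tool's axes at that moment; what a row does not reach only later rows make up. A row lasts 1/8 s, in which the tool goes at most 62.5 mm and 10.7 degrees, less where a joint would pass 70% of its speed; a pose out of reach is approached as far as the arm can. A call with a gripper value outside its range is refused whole. The fingers move at their own pace and stop on an object; "newtons" is the grip in N (left out, the last holds). Time passes only in rows, so rows that repeat a pose let the fingers close. It gives the time, the measured TCP pose, the force and the opening at its end, in the units of the state.
- ctrl.get_obs(): the state, without advancing time (a new reading comes with each control period).
- ctrl.get_image(name): name is "scene" or "top"; returns a dict with "color" (384x512x3 uint8, red, green, blue), "mtx" (3x3 intrinsics, pixels), "T" (4x4, takes a point from camera to world coordinates). Camera axes: x right, y up, looking along -z (the intrinsics and any distortion apply to the point x, -y, -z); pixel columns grow to the right and rows downward; lengths in m; the calibration is good to about 2 mm. A picture is of the moment at which its call begins. There is no depth.
- ctrl.finish_job(): hands the job in, once; it reports no verdict.
The state is a dict: "t": time; "q": joint angles; "dq": joint speeds; "effort": joint torques, N m; "tool_pos": TCP position; "tool_rot": TCP orientation; "contact_force": force on the tool from outside, world axes, zero at the start; "wrist_torque": the same for the moment, N m; "opening": finger opening in m.
Only numpy, scipy, OpenCV 4.12 (cv2) and the standard library are available. Lean on these libraries where they do the work, as an engineer would, in place of code of your own. Each camera call takes 0.05 s, during which the arm holds its last target.

## Task

Make the hinge-boring drill guide ready for a test bore: with a fingertip push the laminated offcut along its channel until it is fully home against the end stop, then fold the aluminium guide plate over it and press the plate's free edge down until it is tucked beneath the sprung steel lip and stays there. This is all pushing: the offcut is not to be lifted or tipped, the plate stays open until the offcut is home, and the other things near the guide are left where they are.

Things in the scene. Friction and masses are not known exactly. Their poses are not given: they have to be found in the camera images.
- guide: Drill guide screwed to the bench, plywood base 12 mm thick (mm in its frame: x -125..95, y -90..90). Origin at bench level; x along the channel to the stop, y left, z up. Two pale rails, 18 high, tops at z 30, x -90..60, inner faces y +/-34.5, outer y +/-52.5, form a channel open at its -x end, floor at z 12. Plate hinge on the left (+y) rail, sprung lip outside the right (-y) rail.
- guide_stop (a point): Centre of the face of the dark stop block (18 mm high) that closes the channel's +x end; guide frame [60, 0, 21] mm. The offcut is pushed against this face.
- offcut_mid (a point): Centre of the laminated chipboard offcut (about 0.09 kg), 18 mm thick, dark on top, flat on the channel floor; 95 mm along the channel, 65 mm across it. Starts 15 to 40 mm short of the stop. Home: its end touches the stop face, its centre then 47.5 mm from guide_stop along the guide's x. Under 1 N slides it.
- plate (a joint): Opening angle of the guide plate, rad: 0 shut flat over the offcut (top face 36 mm above the bench), pi/2 upright, up to 2.25 leaning out to guide +y. Starts 1.85 to 2.15, held by a stiff hinge. Pushed over, it drops by itself from about 0.9 and rests at about 0.12, its edge on the lip's slope. From there it takes 6 to 12 N downwards near the free edge until the lip snaps over it at 0.
- plate_edge (a point): Middle of the plate's free edge, 98 mm from the hinge axis. Plate: aluminium, 4 mm thick, 100 mm along the hinge (guide x -29.5 to 70.5), with a 35 mm bore (shut: centre at guide x 37.5, y 0) in a steel bush, 41 mm across, standing 4 mm above it, and two 8 mm bores beside it; the half towards guide -x is plain.
- plate_hinge (a point): Middle of the plate's hinge axis, which runs along the guide's x, at guide frame [20.5, 50, 34] mm.
- lip (a joint): Sprung steel lip: value in m, 0 standing over the plate's edge, growing as it is pushed outwards (guide -y) against its spring (4.5 N at 0, 0.5 N more per mm, 9 mm at most). The plate's edge pushes it back by about 4 mm while it passes.
- lip_tip (a point): Tip of the lip, 30 mm wide along guide x and centred on x = 0, at guide frame y = -44 mm and 39 mm above the bench when at rest; its sloping face rises outwards to 52 mm above the bench. The flat underside of the lip is 37.5 mm above the bench.
- cup_hinge: Bystander, steel cup hinge 59 x 91 x 18 mm lying on the bench between robot and guide; origin under its centre.
- masking_roll: Bystander, roll of cream masking tape, 101 mm across, 25 mm high, lying flat; origin under its centre.
- carpenter_pencil: Bystander, orange-red flat pencil 178 mm long, 9 mm high; origin under its centre.
- paste_box: Bystander, blue, white and red carton 104 x 71 x 54 mm at the back right; origin under its centre.
- tape_measure: Bystander, yellow tape measure 60 x 80 x 66 mm at the back; origin under its centre.
Things that resemble listed ones, but are neither listed nor needed, are in the scene too. Leave any pink look-alike of the part that bears offcut_mid alone.

How it is judged:
On the way, in this order (a step that is already met when the one before it is completed fails the run):
1. the offcut is home against the stop (within 3 mm) while the plate still stands open (x of offcut_mid in the frame of guide above 0.0095 m and value of joint plate above 1.2 rad), for 0.2 s.
2. the plate is down with its edge beneath the lip, which has sprung back over it (value of joint plate below 0.03 rad and value of joint lip below 0.0015 m), for 0.2 s.
At the end, for the whole second after the job is handed in: The plate is shut to within 0.03 rad with its edge beneath the lip, the lip is back within 1.5 mm of its rest, and the offcut lies flat and still, within 3 mm of the stop (all of step 2 and x of offcut_mid in the frame of guide above 0.0095 m and z of offcut_mid in the frame of guide below 0.024 m and angle between offcut's own z axis and vertical below 0.05 rad and linear speed of offcut below 0.01 m/s); the robot touches nothing.
It fails at once if the offcut is lifted or tipped out of the channel (z of offcut_mid in the frame of guide above 0.031 m or angle between offcut's own z axis and vertical above 0.25 rad).
It fails at once if a bystander is shifted by more than 30 mm (distance of any of cup_hinge, masking_roll, carpenter_pencil, paste_box, tape_measure from where it was at the start of the episode above 0.03 m).
It also fails if it takes over 45 s, if anything falls off the work surface, if the arm or the gripper's body presses on something with over 40 N, if the wrist force passes 120 N, or if a joint passes its speed limit or range.

## Working session

There is one attempt and no reset: what is moved stays moved. The work goes in short steps, Python scripts to look and compute and a tool call to move; the robot and the scene stay as the last step left them, time stands still between calls to the robot, and variables do not carry over. Pictures are saved under pics/ and viewed, and the job is handed in when it is done.

Besides the shell and the picture viewer there is one more tool, called after "Emit:" by a JSON object that holds its "api" and its "payload". play_rows: Moves the arm, as the interface text tells. Its arguments: {"type":"object","properties":{"motion":{"type":"array"},"newtons":{"type":"number"}},"required":["motion"]}

```bash
ls; mkdir -p pics; python3 - <<'E'
from station import ctrl
import cv2, numpy as np
print(ctrl.get_obs())
for n in ["scene","top"]:
    d=ctrl.get_image(n); cv2.imwrite(f"pics/{n}0.png",d["color"][:,:,::-1]); np.savez(f"{n}0.npz",**d)
    print(d["mtx"],d["T"],[k for k in d])
E
```

```text
pics
{'t': 0.0, 'q': array([-1.37600057e+00,  5.33317972e-02,  1.61429302e+00,  7.03349601e-06,
        1.47597894e+00, -1.19001096e-01]), 'dq': array([-0.00044942,  0.00054526,  0.0003057 , -0.00030783, -0.00135536,
       -0.00069986]), 'effort': array([-9.87126941e-05, -3.93672502e+01, -3.70179319e+01, -8.88870409e-05,
        7.08683452e-03,  1.17348478e-06]), 'tool_pos': array([ 0.19280165, -0.59387075,  0.23007913]), 'tool_rot': array([-3.10101837e+00, -4.90575979e-01,  1.08631198e-04]), 'contact_force': array([ 0.81631156, -0.7851541 ,  0.22747705]), 'wrist_torque': array([ 0.00548559,  0.0323998 , -0.00204409]), 'opening': 0.0851500782586371}
[[459.42489089   0.         260.54257064]
 [  0.         459.42489089 185.33854968]
 [  0.           0.           1.        ]] [[-0.86943397  0.28280214 -0.40510187  0.10732712]
 [-0.4939908  -0.51022347  0.70402067  0.7834395 ]
 [-0.00759393  0.81221608  0.58330727  0.74535619]
 [ 0.          0.          0.          1.        ]] ['color', 'mtx', 'T']
[[378.95085832   0.         254.4046574 ]
 [  0.         378.95085832 196.12766507]
 [  0.           0.           1.        ]] [[-0.02314944  0.99424653 -0.10458457  0.45461494]
 [-0.99948316 -0.0253507  -0.01976737 -0.07662489]
 [-0.02230493  0.10407292  0.99431953  1.19944847]
 [ 0.          0.          0.          1.        ]] ['color', 'mtx', 'T']
```

View pics/scene0.png

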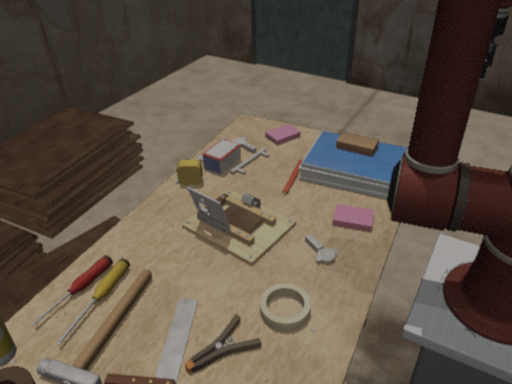

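View pics/top0.png

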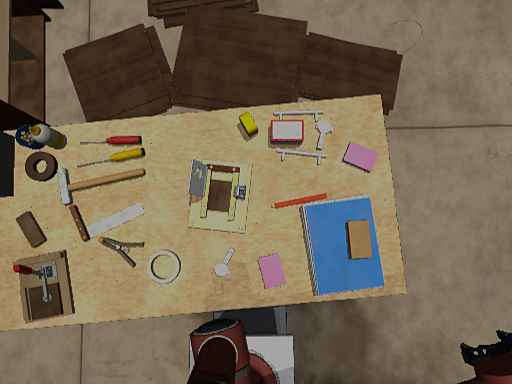

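```bash
python3 - <<'E'
import cv2
a=cv2.imread("pics/top0.png")[140:245,170:270]; cv2.imwrite("pics/topc.png",cv2.resize(a,None,fx=5.7,fy=5.7,interpolation=cv2.INTER_CUBIC))
a=cv2.imread("pics/scene0.png")[175:265,170:305]; cv2.imwrite("pics/scenec.png",cv2.resize(a,None,fx=5.9,fy=5.9,interpolation=cv2.INTER_CUBIC))
E
```

```text
(no output)
```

View pics/topc.png

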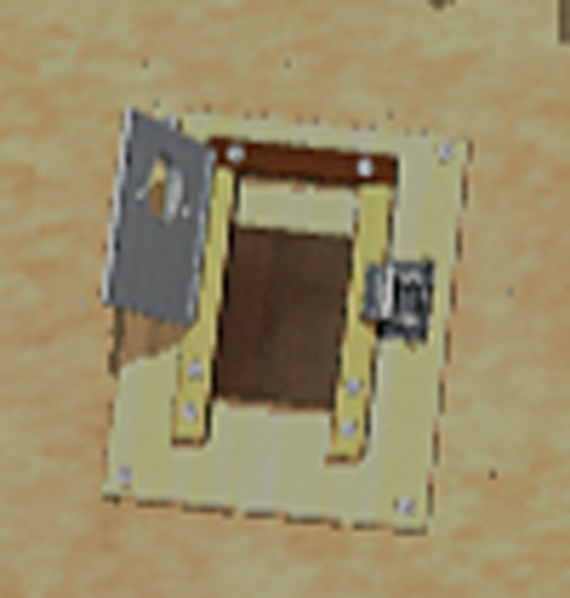

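View pics/scenec.png

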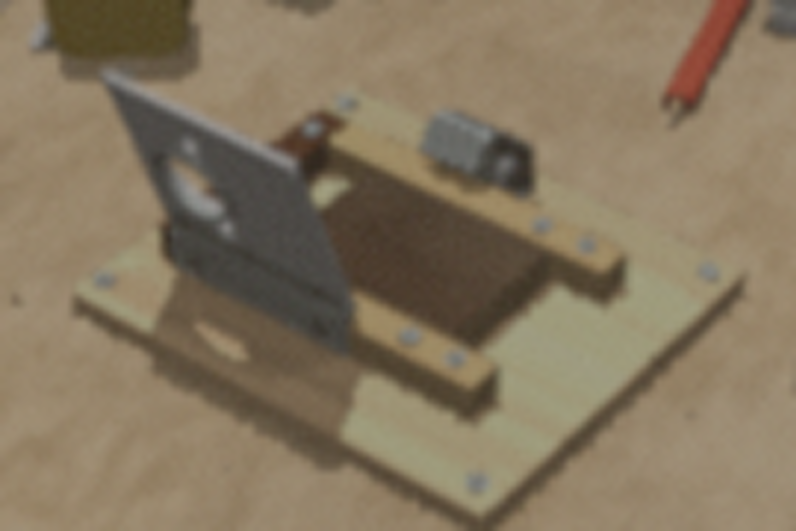

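```bash
cat > h.py <<'E'
import numpy as np, cv2
from scipy.optimize import least_squares
from scipy.spatial.transform import Rotation as R
C={n:np.load(f"{n}0.npz") for n in ["scene","top"]}
def proj(n,p):
    p=np.atleast_2d(p); T=C[n]["T"]; c=(p-T[:3,3])@T[:3,:3]; K=C[n]["mtx"]
    return np.c_[K[0,0]*c[:,0]/-c[:,2]+K[0,2], K[1,1]*-c[:,1]/-c[:,2]+K[1,2]]
def crop(n,u):
    u=np.atleast_2d(u).astype(float)
    return (u+.5)/(5.7 if n=="top" else 5.9)-.5+([170,140] if n=="top" else [170,175])
def tri(us,ut):
    f=lambda p: np.r_[(proj("scene",p)-us).ravel(),(proj("top",p)-ut).ravel()]
    r=least_squares(f,[.5,0,.05]); return r.x,r.fun
def G(v,p): 
    p=np.atleast_2d(p)/1000.; c,s=np.cos(v[2]),np.sin(v[2])
    return np.c_[v[0]+c*p[:,0]-s*p[:,1], v[1]+s*p[:,0]+c*p[:,1], p[:,2]+(v[3] if len(v)>3 else 0)]
E
python3 - <<'E'
from h import *
top=[((-125,90,12),(105,494)),((-125,-90,12),(425,528)),((95,-90,12),(468,143)),((60,34.5,30),(237,175)),((60,-34.5,30),(358,182)),
((-90,52.5,30),(173,438)),((-90,-52.5,30),(362,456))]
sc=[((-125,90,12),(485,513)),((-125,-90,12),(742,275)),((95,90,12),(77,292)),((95,-90,12),(345,93)),((-90,-52.5,30),(625,257)),((-90,34.5,30),(495,365)),((-90,52.5,30),(475,383))]
def f(v):
    return np.r_[(proj("top",G(v,[a for a,b in top]))-crop("top",[b for a,b in top])).ravel(),(proj("scene",G(v,[a for a,b in sc]))-crop("scene",[b for a,b in sc])).ravel()]
for x0 in ([.55,0,0],[.55,0,0,0]):
    r=least_squares(f,x0,loss="soft_l1"); print(r.x,np.degrees(r.x[2])); print(np.round(r.fun.reshape(-1,2),1).tolist())
v=least_squares(f,[.55,0,0],loss="soft_l1").x
for n,a,b in [("edge+x",(105,72),(128,108)),("edge-x",(297,165),(107,298)),("offcut -x-y",(545,268),(335,406))]:
    p,e=tri(crop("scene",a)[0],crop("top",b)[0]); c,s=np.cos(v[2]),np.sin(v[2])
    d=p[:2]-v[:2]; print(n,p,"guide mm",1e3*np.array([c*d[0]+s*d[1],-s*d[0]+c*d[1],p[2]]),e.round(1))
# offcut front/back edges at z=30
for b in [(215,402),(335,408),(235,226),(355,237)]:
    u=crop("top",b)[0]; q=least_squares(lambda q:proj("top",G(v,[q[0],q[1],30]))[0]-u,[0,0]).x; print("offc",q)
E
```

```text
[ 0.60181184  0.05555539 -0.12877129] -7.378051655971965
[[-1.1, 0.2], [-0.2, 0.3], [-0.3, -1.3], [-0.6, -1.0], [0.0, -0.0], [-0.8, -0.2], [-0.3, 0.2], [0.2, 0.3], [1.2, -1.4], [-1.4, -0.6], [0.6, -1.6], [0.8, -1.5], [1.1, -0.5], [-0.3, 0.7]]
[ 0.60265968  0.05457852 -0.12865307 -0.00369797] -7.371277879120598
[[-0.5, -0.1], [0.1, -0.0], [0.0, -1.4], [-0.1, -1.1], [0.4, -0.1], [-0.3, -0.4], [0.1, -0.0], [0.1, 1.1], [1.0, -0.5], [-1.2, 0.3], [0.6, -0.8], [0.7, -0.7], [1.0, 0.3], [-0.4, 1.5]]
edge+x [0.68179033 0.12264231 0.12602597] guide mm [ 70.70128451  76.8019583  126.02597389] [ 0.1  0.  -0.1 -0.2]
edge-x [0.58482143 0.1338698  0.12431988] guide mm [-26.90653242  75.48416326 124.31987748] [ 0.  0. -0. -0.]
offcut -x-y [0.53642034 0.03016956 0.01773376] guide mm [-61.59014657 -33.57294106  17.73376319] [ 0.4  0.1 -0.3 -0.5]
offc [-68.41676952  29.54378795]
offc [-64.86483339 -35.85598971]
offc [28.74266177 30.04082839]
offc [ 29.42678023 -36.21549272]
```

```bash
cat > m.py <<'E'
from h import *
V=[.602,.0555,-.1287]
def tgt(*wps):
    from station import ctrl
    o=ctrl.get_obs(); R0=R.from_rotvec(o["tool_rot"]); p=o["tool_pos"]
    # tool: z down, jaw axis (y) along +guide x  -> tool x = y x z
    g=V[2]; y=np.array([np.cos(g),np.sin(g),0]); z=np.array([0,0,-1.]); x=np.cross(y,z)
    Rt=R.from_matrix(np.c_[x,y,z]); t=np.degrees((R0.inv()*Rt).as_rotvec())
    d=p[:2]-V[:2];c,s=np.cos(g),np.sin(g)
    print("t",o["t"],"guide now",(1e3*np.array([c*d[0]+s*d[1],-s*d[0]+c*d[1],p[2]])).round(1),"F",o["contact_force"].round(2),"turn",t.round(2),"open",round(o["opening"],4))
    for w in wps: print(w,"shift cm",(100*R0.inv().apply(G(V,w)[0]-p)).round(2))
E
python3 -c "
from m import *
tgt((-95,0,150),(-95,0,22))"
```

```text
t 0.1 guide now [-322.5 -696.6  230.2] F [ 0.77 -0.46  0.18] turn [ -0.09  -0.07 -64.65] open 0.0854
(-95, 0, 150) shift cm [ 50.38 -53.19   8.13]
(-95, 0, 22) shift cm [ 50.38 -53.17  20.93]
```

Emit:
{"api": "play_rows", "payload": {"motion": [[[1,3.6,-3.8,0.4,0,0,-4],[1,7.2,-7.6,1,0,0,-9],[1,10.8,-11.4,1.5,0,0,-14],[1,14.4,-15.2,2,0,0,-19],[1,18,-19,3,0,0,-24],[1,21.6,-22.8,3.5,0,0,-29],[1,25.2,-26.6,4,0,0,-34],[1,28.8,-30.4,4.5,0,0,-39],[1,32.4,-34.2,5,0,0,-44],[1,36,-38,6,0,0,-48],[1,39.6,-41.8,6.5,0,0,-52],[1,43.2,-45.6,7,0,0,-56],[1,46.8,-49.4,7.5,0,0,-60],[1,49,-51.8,8,0,0,-63],[1,50.4,-53.2,8.1,0,0,-64.6],[1,50.4,-53.2,8.1,0,0,-64.6]]]}}

```text
t: 2.1
tool_pos: [0.508, 0.0683, 0.15]
tool_rot: [-2.358, -2.073, -0.0]
contact_force: [0.2, -0.6, -0.0]
opening: 0.0002
```

```bash
python3 -c "
from m import *
from station import ctrl
for n in ['scene','top']: cv2.imwrite(f'pics/{n}1.png',ctrl.get_image(n)['color'][:,:,::-1])
tgt((-95,0,150),(-95,0,22),(-40,0,22))
a=cv2.imread('pics/scene1.png')[130:265,170:345]; cv2.imwrite('pics/s1c.png',cv2.resize(a,None,fx=4,fy=4,interpolation=cv2.INTER_CUBIC))"
```

```text
t 2.2 guide now [-94.9  -0.6 150.3] F [-0.45 -0.1  -0.09] turn [-0.05 -0.07 -0.1 ] open -0.0003
(-95, 0, 150) shift cm [ 0.06 -0.01  0.03]
(-95, 0, 22) shift cm [ 0.04  0.   12.83]
(-40, 0, 22) shift cm [ 0.05  5.5  12.82]
```

View pics/s1c.png

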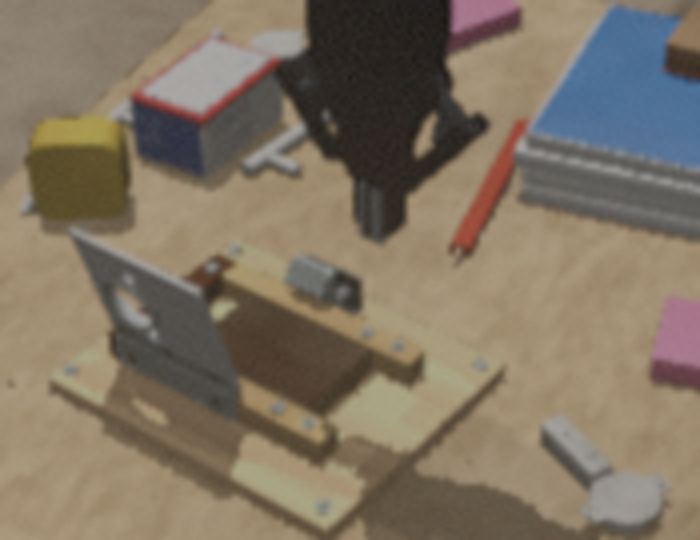

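The fingers are shut over the open channel end (tips at about (375,235) in the crop), with the plate still open. I lower next and then push gently.

Emit:
{"api": "play_rows", "payload": {"motion": [[[1,0,0,5,0,0,0],[1,0,0,9,0,0,0],[1,0,0,11.5,0,0,0],[1,0,0,12.8,0,0,0],[1,0,0,12.8,0,0,0],[1,0,0.7,12.8,0,0,0],[1,0,1.4,12.8,0,0,0],[1,0,2.0,12.8,0,0,0],[1,0,2.5,12.8,0,0,0],[1,0,3.0,12.8,0,0,0],[1,0,3.0,12.8,0,0,0]]]}}

```text
t: 3.58
tool_pos: [0.5386, 0.0634, 0.0233]
tool_rot: [-2.361, -2.072, -0.002]
contact_force: [-1.2, 1.2, 5.9]
opening: 0.0003
```

```bash
python3 -c "
from m import *
from station import ctrl
for n in ['scene','top']: cv2.imwrite(f'pics/{n}2.png',ctrl.get_image(n)['color'][:,:,::-1])
tgt((-50,0,22),(-40,0,22))
a=cv2.imread('pics/scene2.png')[170:270,170:305]; cv2.imwrite('pics/s2c.png',cv2.resize(a,None,fx=5.9,fy=5.9,interpolation=cv2.INTER_CUBIC))"
```

```text
t 3.675 guide now [-63.8  -0.3  23.4] F [-0.43  0.59  4.31] turn [ 0.07 -0.09 -0.09] open 0.0001
(-50, 0, 22) shift cm [0.03 1.38 0.14]
(-40, 0, 22) shift cm [0.03 2.38 0.14]
```

View pics/s2c.png

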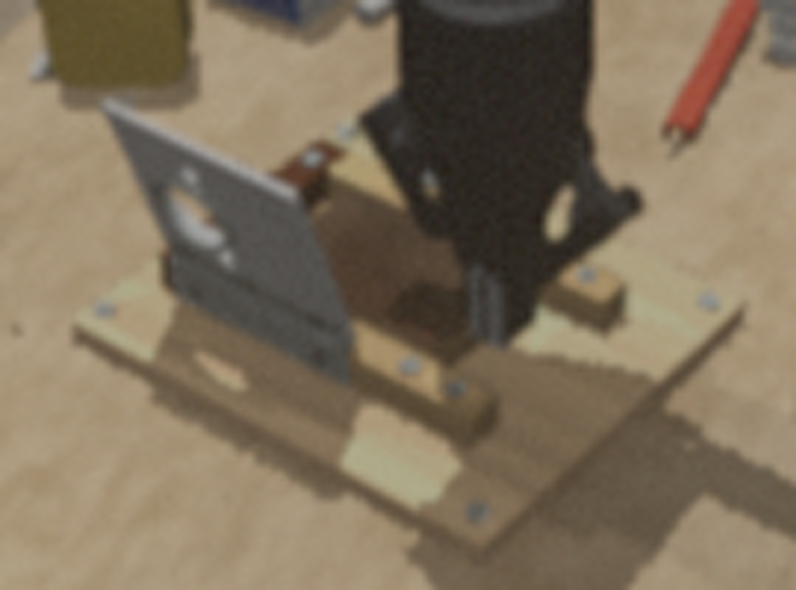

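```bash
python3 -c "
from m import *
for p in [(-64,0,23.4),(-64,11,23.4),(-64,11,12),(-50,11,23.4),(-78,11,23.4),(-78,-11,23.4)]:
  print(p,((proj('scene',G(V,p))[0]-[170,170])*5.9).round(0))
a=cv2.imread('pics/top2.png')[140:245,170:270]; cv2.imwrite('pics/t2c.png',cv2.resize(a,None,fx=5.7,fy=5.7,interpolation=cv2.INTER_CUBIC))"
```

```text
(-64, 0, 23.4) [500. 330.]
(-64, 11, 23.4) [483. 344.]
(-64, 11, 12) [484. 365.]
(-50, 11, 23.4) [456. 330.]
(-78, 11, 23.4) [511. 358.]
(-78, -11, 23.4) [544. 329.]
```

View pics/t2c.png

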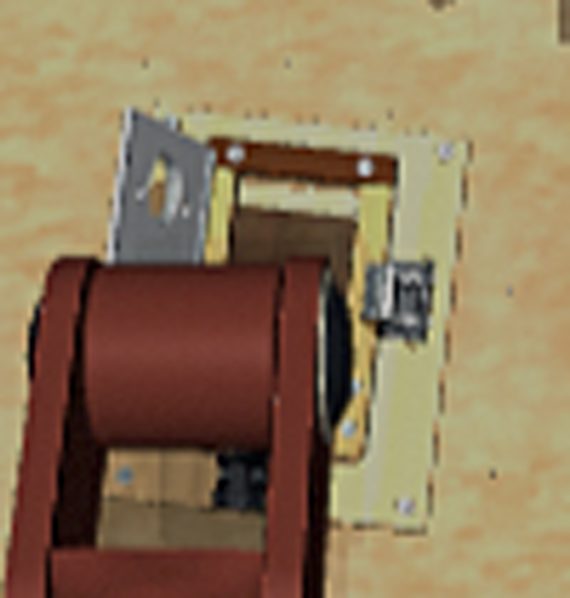

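Emit:
{"api": "play_rows", "payload": {"motion": [[[1,0,0,-0.3,0,0,0],[1,0,0,-0.3,0,0,0]]]}}

```text
t: 3.92
tool_pos: [0.5388, 0.0634, 0.0265]
tool_rot: [2.361, 2.072, 0.004]
contact_force: [-0.5, -0.1, -0.5]
opening: 0.0001
```

```bash
python3 -c "
from m import *
tgt((-50,0,24),(-40,0,24))"
```

```text
t 3.925 guide now [-63.7  -0.2  26.5] F [-0.55 -0.11 -0.5 ] turn [ 0.1  -0.09 -0.09] open 0.0001
(-50, 0, 24) shift cm [0.03 1.37 0.25]
(-40, 0, 24) shift cm [0.03 2.37 0.26]
```

Emit:
{"api": "play_rows", "payload": {"motion": [[[1,0,0.3,0.1,0,0,0],[1,0,0.6,0.1,0,0,0],[1,0,0.9,0.1,0,0,0],[1,0,0.9,0.1,0,0,0]]]}}

```text
t: 4.42
tool_pos: [0.5481, 0.0622, 0.0255]
tool_rot: [2.361, 2.072, 0.004]
contact_force: [-0.7, -0.5, 0.3]
opening: 0.0
```

```bash
python3 -c "
from m import *
from station import ctrl
tgt((-50,0,24),(-40,0,24))
for n in ['scene','top']: cv2.imwrite(f'pics/{n}3.png',ctrl.get_image(n)['color'][:,:,::-1])
a=cv2.imread('pics/scene3.png')[170:270,190:290]; 
b=cv2.imread('pics/top3.png')[150:250,180:280]; 
cv2.imwrite('pics/c3.png',cv2.resize(np.hstack([a,b]),None,fx=4,fy=4,interpolation=cv2.INTER_CUBIC))"
```

```text
t 4.425 guide now [-54.3  -0.3  25.5] F [-0.67 -0.46  0.29] turn [ 0.11 -0.09 -0.09] open 0.0
(-50, 0, 24) shift cm [0.03 0.43 0.15]
(-40, 0, 24) shift cm [0.03 1.43 0.15]
```

View pics/c3.png

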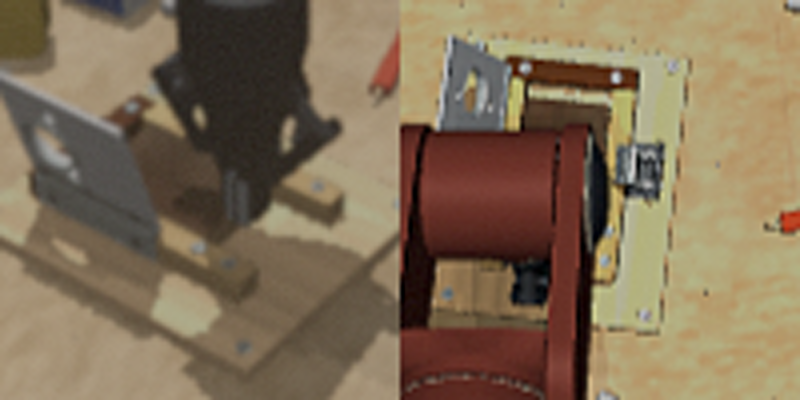

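The offcut is moving; about 7–9 mm of pale floor is left before the stop (crop (525,95)). I continue until the force rises.

Emit:
{"api": "play_rows", "payload": {"motion": [[[1,0,0.2,0,0,0,0],[1,0,0.4,0,0,0,0],[1,0,0.6,0,0,0,0],[1,0,0.6,0,0,0,0]]]}}

```text
t: 5.03
tool_pos: [0.5541, 0.0614, 0.0256]
tool_rot: [2.361, 2.072, 0.004]
contact_force: [-0.7, 0.5, -0.7]
opening: 0.0001
```

Emit:
{"api": "play_rows", "payload": {"motion": [[[1,0,0.15,0,0,0,0],[1,0,0.3,0,0,0,0],[1,0,0.3,0,0,0,0]]]}}

```text
t: 5.4
tool_pos: [0.5573, 0.061, 0.0257]
tool_rot: [2.361, 2.071, 0.004]
contact_force: [-0.9, -0.7, 0.5]
opening: 0.0003
```

Emit:
{"api": "play_rows", "payload": {"motion": [[[1,0,0.15,0,0,0,0],[1,0,0.3,0,0,0,0],[1,0,0.3,0,0,0,0]]]}}

```text
t: 5.78
tool_pos: [0.5605, 0.0606, 0.0258]
tool_rot: [2.361, 2.071, 0.005]
contact_force: [0.0, 0.0, 0.3]
opening: 0.0001
```

```bash
python3 -c "
from m import *
from station import ctrl
tgt((-50,0,24),(-40,0,24))
for n in ['scene','top']: cv2.imwrite(f'pics/{n}4.png',ctrl.get_image(n)['color'][:,:,::-1])
a=cv2.imread('pics/scene4.png')[170:270,190:290]; 
b=cv2.imread('pics/top4.png')[150:250,180:280]; 
cv2.imwrite('pics/c4.png',cv2.resize(np.hstack([a,b]),None,fx=4,fy=4,interpolation=cv2.INTER_CUBIC))"
```

```text
t 5.775 guide now [-41.8  -0.3  25.8] F [0.01 0.02 0.31] turn [ 0.16 -0.09 -0.1 ] open 0.0001
(-50, 0, 24) shift cm [ 0.03 -0.82  0.17]
(-40, 0, 24) shift cm [0.03 0.18 0.18]
```

View pics/c4.png

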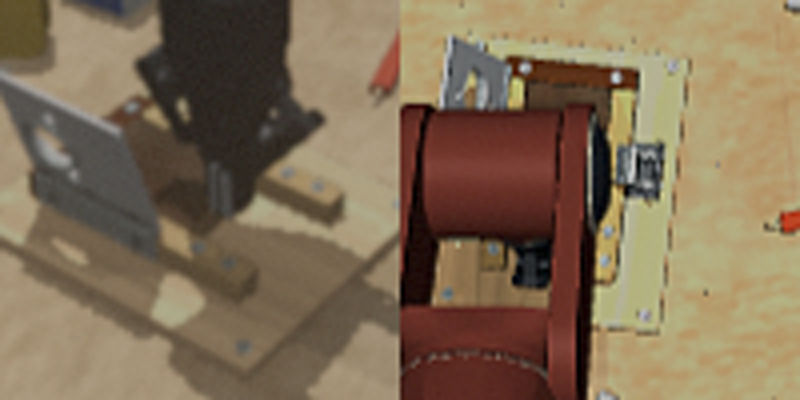

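Emit:
{"api": "play_rows", "payload": {"motion": [[[1,0,0.1,0,0,0,0],[1,0,0.2,0,0,0,0],[1,0,0.3,0,0,0,0],[1,0,0.3,0,0,0,0]]]}}

```text
t: 6.38
tool_pos: [0.5612, 0.0605, 0.0254]
tool_rot: [-2.359, -2.07, 0.002]
contact_force: [-8.7, 0.5, 6.2]
opening: -0.0001
```

Emit:
{"api": "play_rows", "payload": {"motion": [[[1,0,-0.7,0,0,0,0],[1,0,-2,0,0,0,0],[1,0,-2.3,-5,0,0,0],[1,0,-2.3,-10,0,0,0],[1,0,-2.3,-14.5,0,0,0],[1,0,-2.3,-14.5,0,0,0]]]}}

```text
t: 7.12
tool_pos: [0.5414, 0.0633, 0.1758]
tool_rot: [2.358, 2.07, 0.01]
contact_force: [1.5, -0.2, -0.1]
opening: -0.0002
```

```bash
python3 -c "
from m import *
tgt((-10,125,170),(-10,125,100))"
```

```text
t 7.125 guide now [-6.110e+01 -1.000e-01  1.758e+02] F [ 1.49 -0.18 -0.08] turn [ 0.41 -0.14 -0.08] open -0.0002
(-10, 125, 170) shift cm [12.51  5.08  0.65]
(-10, 125, 100) shift cm [12.49  5.03  7.65]
```

Emit:
{"api": "play_rows", "payload": {"motion": [[[1,3,1.2,0.1,0,0,0],[1,7,2.8,0.2,0,0,0],[1,11,4.5,0.5,0,0,0],[1,12.5,5.1,0.6,0,0,0],[1,12.5,5.1,0.6,0,0,0]]]}}

```text
t: 7.75
tool_pos: [0.6075, 0.1809, 0.169]
tool_rot: [2.358, 2.072, 0.007]
contact_force: [0.3, -0.0, -0.2]
opening: 0.0003
```

```bash
python3 -c "
from m import *
from station import ctrl
tgt((-10,125,100))
for n in ['scene','top']: cv2.imwrite(f'pics/{n}5.png',ctrl.get_image(n)['color'][:,:,::-1])
a=cv2.imread('pics/scene5.png')[170:270,190:290]; 
b=cv2.imread('pics/top5.png')[150:250,180:280]; 
cv2.imwrite('pics/c5.png',cv2.resize(np.hstack([a,b]),None,fx=4,fy=4,interpolation=cv2.INTER_CUBIC))"
```

```text
t 7.75 guide now [-10.6 125.  169. ] F [ 0.27 -0.05 -0.17] turn [ 0.29 -0.07 -0.01] open 0.0003
(-10, 125, 100) shift cm [-0.01  0.03  6.9 ]
```

View pics/c5.png

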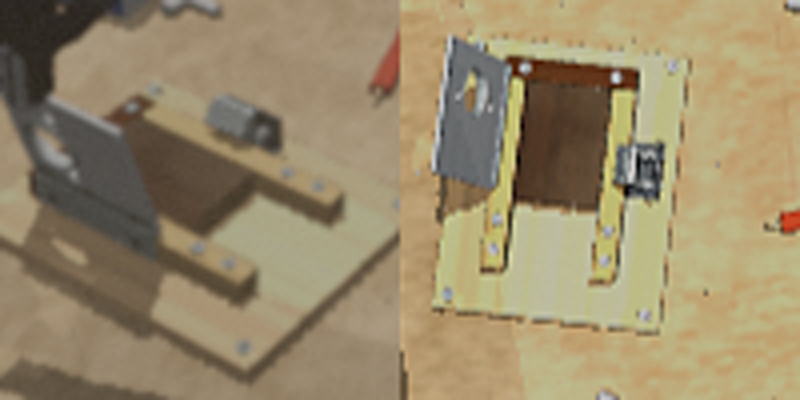

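Offcut home: no floor shows between it and the stop (top crop (575,85)), and the plate is still open. Next I lower behind the plate and push it over.

Emit:
{"api": "play_rows", "payload": {"motion": [[[1,0,0,3.5,0,0,0],[1,0,0,6.9,0,0,0],[1,0,0,6.9,0,0,0],[1,-1.5,0,6.9,0,0,0],[1,-3,0,6.9,0,0,0],[1,-4,0,6.9,0,0,0],[1,-5,0,6.9,0,0,0],[1,-6,0,6.9,0,0,0],[1,-7,0,6.9,0,0,0]]]}}

```text
t: 8.98
tool_pos: [0.5988, 0.1098, 0.1007]
tool_rot: [2.359, 2.07, 0.008]
contact_force: [0.5, 0.8, -1.0]
opening: -0.0003
```

```bash
python3 -c "
from m import *
from station import ctrl
for q in [(515,205),(595,210)]:
    u=np.array([(q[0]-400)/4+180,q[1]/4+150]); print(least_squares(lambda s:proj('top',G(V,[s[0],s[1],30]))[0]-u,[0,0]).x)
tgt((-10,20,100))
for n in ['scene','top']: cv2.imwrite(f'pics/{n}6.png',ctrl.get_image(n)['color'][:,:,::-1])
a=cv2.imread('pics/scene6.png')[150:270,170:290]; 
b=cv2.imread('pics/top6.png')[140:260,170:290]; 
cv2.imwrite('pics/c6.png',cv2.resize(np.hstack([a,b]),None,fx=3.3,fy=3.3,interpolation=cv2.INTER_CUBIC))"
```

```text
[-40.74178128  28.36852353]
[-38.17807706 -33.99878632]
t 8.975 guide now [-10.2  53.5 100.7] F [ 0.46  0.78 -1.04] turn [ 0.35 -0.09 -0.1 ] open -0.0003
(-10, 20, 100) shift cm [-3.35  0.02  0.06]
```

View pics/c6.png

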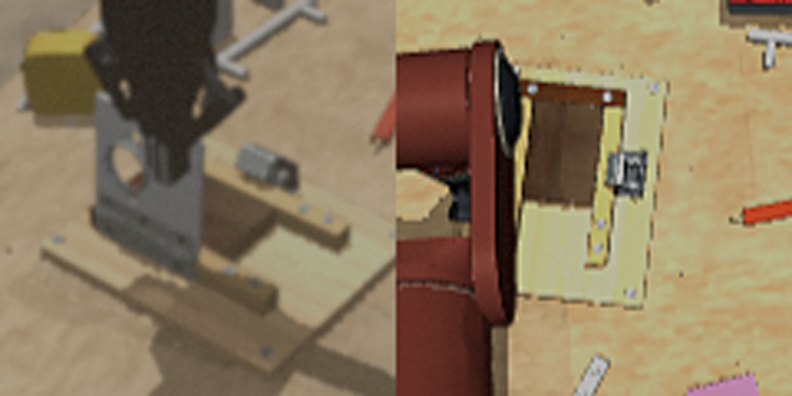

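Emit:
{"api": "play_rows", "payload": {"motion": [[[1,-1,0,0,0,0,0],[1,-2,0,0,0,0,0],[1,-3,0,0,0,0,0],[1,-4,0,0,0,0,0],[1,-5,0,0,0,0,0],[1,-5.5,0,0,0,0,0],[1,-5.5,0,0,0,0,0]]]}}

```text
t: 9.95
tool_pos: [0.5914, 0.0545, 0.1004]
tool_rot: [2.361, 2.068, 0.007]
contact_force: [0.8, 0.2, -0.2]
opening: -0.0002
```

```bash
python3 -c "
from m import *
from station import ctrl
tgt((-4,-25,100),(-4,-25,60),(-4,-25,36))
for n in ['scene','top']: cv2.imwrite(f'pics/{n}7.png',ctrl.get_image(n)['color'][:,:,::-1])
a=cv2.imread('pics/scene7.png')[150:270,170:290]; 
b=cv2.imread('pics/top7.png')[140:260,170:290]; 
cv2.imwrite('pics/c7.png',cv2.resize(np.hstack([a,b]),None,fx=3.3,fy=3.3,interpolation=cv2.INTER_CUBIC))"
```

```text
t 9.95 guide now [-10.4  -2.4 100.4] F [ 0.77  0.2  -0.22] turn [ 0.31 -0.05 -0.19] open -0.0002
(-4, -25, 100) shift cm [-2.26  0.65  0.04]
(-4, -25, 60) shift cm [-2.26  0.63  4.04]
(-4, -25, 36) shift cm [-2.26  0.61  6.44]
```

View pics/c7.png

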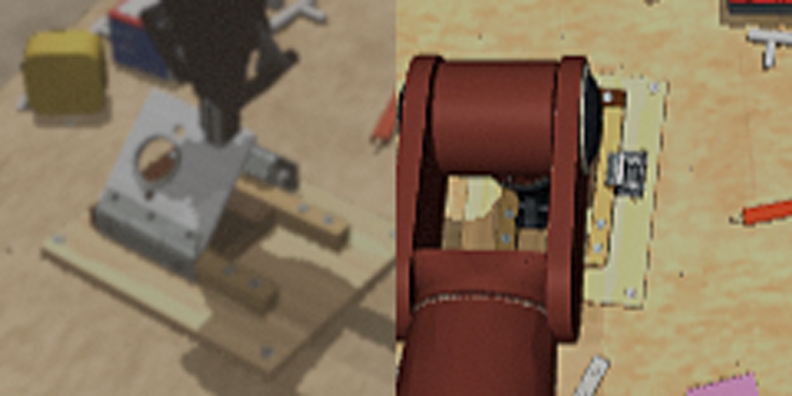

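The plate leans over the channel at roughly 1 rad and still touches the finger (crop (215,130)). I push a little further.

Emit:
{"api": "play_rows", "payload": {"motion": [[[1,-0.8,0.2,0,0,0,0],[1,-1.6,0.4,0,0,0,0],[1,-2.3,0.6,0,0,0,0],[1,-2.3,0.6,0,0,0,0],[1,-2.3,0.6,0,0,0,0]]]}}

```text
t: 10.68
tool_pos: [0.5943, 0.0313, 0.1004]
tool_rot: [2.36, 2.068, 0.007]
contact_force: [0.7, -0.1, 0.2]
opening: 0.0
```

```bash
python3 -c "
from m import *
from station import ctrl
tgt((-4,-25,100),(-4,-25,60),(-4,-25,36))
for n in ['scene','top']: cv2.imwrite(f'pics/{n}8.png',ctrl.get_image(n)['color'][:,:,::-1])
a=cv2.imread('pics/scene8.png')[150:270,170:290]; 
b=cv2.imread('pics/top8.png')[140:260,170:290]; 
cv2.imwrite('pics/c8.png',cv2.resize(np.hstack([a,b]),None,fx=3.3,fy=3.3,interpolation=cv2.INTER_CUBIC))"
```

```text
t 10.675 guide now [ -4.5 -25.  100.4] F [ 0.73 -0.13  0.2 ] turn [ 0.31 -0.07 -0.17] open 0.0
(-4, -25, 100) shift cm [0.   0.05 0.04]
(-4, -25, 60) shift cm [-0.    0.03  4.04]
(-4, -25, 36) shift cm [-0.01  0.01  6.44]
```

View pics/c8.png

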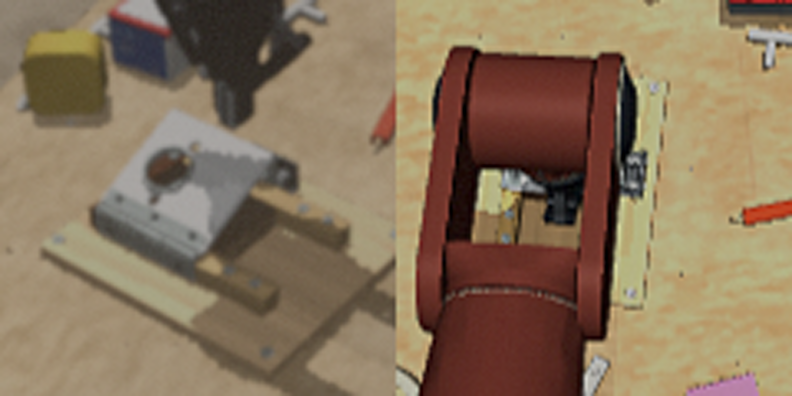

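The plate has fallen over the offcut and rests near the lip. Now I press down near the free edge.

Emit:
{"api": "play_rows", "payload": {"motion": [[[1,0,0,3,0,0,0],[1,0,0,4.6,0,0,0],[1,0,0,5.2,0,0,0],[1,0,0,5.5,0,0,0],[1,0,0,5.8,0,0,0],[1,0,0,6.0,0,0,0],[1,0,0,6.2,0,0,0],[1,0,0,6.3,0,0,0],[1,0,0,6.3,0,0,0]]]}}

```text
t: 11.9
tool_pos: [0.5955, 0.0312, 0.0391]
tool_rot: [2.359, 2.068, 0.008]
contact_force: [-2.7, -1.9, 3.7]
opening: 0.0002
```

Emit:
{"api": "play_rows", "payload": {"motion": [[[1,0,0,0.2,0,0,0],[1,0,0,0.35,0,0,0],[1,0,0,0.5,0,0,0],[1,0,0,0.5,0,0,0]]]}}

```text
t: 12.4
tool_pos: [0.5962, 0.0312, 0.0358]
tool_rot: [2.358, 2.068, 0.009]
contact_force: [-3.9, -0.7, 10.1]
opening: -0.0001
```

```bash
python3 -c "
from m import *
from station import ctrl
tgt((-4,-25,100))
for n in ['scene','top']: cv2.imwrite(f'pics/{n}9.png',ctrl.get_image(n)['color'][:,:,::-1])
a=cv2.imread('pics/scene9.png')[170:270,190:290]; 
cv2.imwrite('pics/c9.png',cv2.resize(a,None,fx=5.5,fy=5.5,interpolation=cv2.INTER_CUBIC))"
```

```text
t 12.4 guide now [ -2.6 -24.8  35.8] F [-3.93 -0.72 10.07] turn [ 0.44 -0.04 -0.13] open -0.0001
(-4, -25, 100) shift cm [-0.01 -0.09 -6.42]
```

View pics/c9.png

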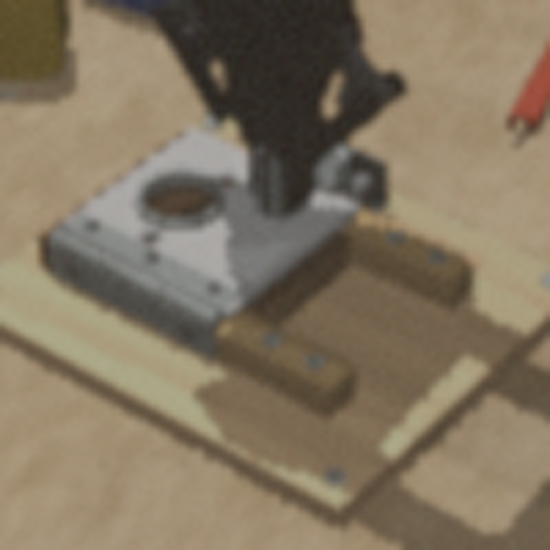

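Emit:
{"api": "play_rows", "payload": {"motion": [[[1,0,0,0.3,0,0,0],[1,0,0,0.5,0,0,0],[1,0,0,0.7,0,0,0],[1,0,0,0.7,0,0,0]]]}}

```text
t: 13.0
tool_pos: [0.5967, 0.0311, 0.0351]
tool_rot: [2.358, 2.069, 0.005]
contact_force: [-20.0, -0.1, 37.2]
opening: 0.0001
```

Hard stop at z ≈ 35 mm, so the plate is seated on the offcut. I lift off and check that it stays down.

Emit:
{"api": "play_rows", "payload": {"motion": [[[1,0,0,-0.5,0,0,0],[1,0,-0.2,-3,0,0,0],[1,0,-0.5,-8,0,0,0],[1,0,-5,-13,0,0,0],[1,0,-10,-15,0,0,0],[1,0,-15,-17,0,0,0],[1,0,-18,-17,0,0,0],[1,0,-18,-17,0,0,0]]]}}

```text
t: 14.0
tool_pos: [0.4164, 0.055, 0.2039]
tool_rot: [2.357, 2.07, 0.007]
contact_force: [0.2, -0.6, 0.3]
opening: -0.0001
```

```bash
python3 -c "
from m import *
from station import ctrl
tgt((-4,-25,100))
for n in ['scene','top']: cv2.imwrite(f'pics/{n}10.png',ctrl.get_image(n)['color'][:,:,::-1])
a=cv2.imread('pics/scene10.png')[170:270,190:290]; 
b=cv2.imread('pics/top10.png')[145:245,180:280]; 
cv2.imwrite('pics/c10.png',cv2.resize(np.hstack([a,b]),None,fx=4,fy=4,interpolation=cv2.INTER_CUBIC))
a=cv2.imread('pics/scene10.png')[180:235,215:270]; 
b=cv2.imread('pics/scene0.png')[180:235,215:270]; 
cv2.imwrite('pics/c10b.png',cv2.resize(np.hstack([a,b]),None,fx=7,fy=7,interpolation=cv2.INTER_CUBIC))
# predicted edge corners for shut / 0.12
for th in (0,.12):
  for x in (-29.5,70.5):
    for n in ('scene','top'):
      print(th,x,n,(proj(n,G(V,[x,50-98*np.cos(th),34+98*np.sin(th)+2]))[0]).round(1))
"
```

```text
t 14.0 guide now [-184.   -24.3  203.9] F [ 0.16 -0.6   0.26] turn [ 0.36  0.   -0.05] open -0.0001
(-4, -25, 100) shift cm [-0.06 17.93 10.51]
0 -29.5 scene [255.5 206.4]
0 -29.5 top [233.4 200. ]
0 70.5 scene [224.9 192.2]
0 70.5 top [236.9 168.2]
0.12 -29.5 scene [255.2 202.9]
0.12 -29.5 top [232.9 199.6]
0.12 70.5 scene [224.5 188.7]
0.12 70.5 top [236.5 167.5]
```

View pics/c10.png

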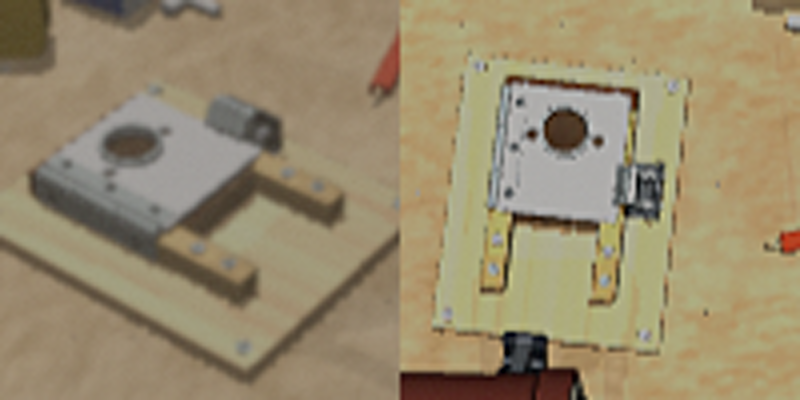

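View pics/c10b.png

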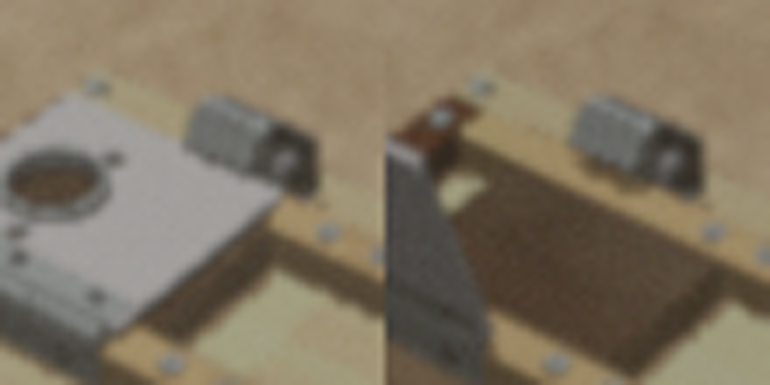

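The plate's edge corners project at (255.7, 207.9) and (225, 193.6). That matches a shut plate, predicted at (255.5, 206.4) and (224.9, 192.2); at 0.12 rad they would sit about 3.5 px higher. The lip is back at its first-image position, over the plate's edge.

```bash
python3 -c "
from station import ctrl
print(ctrl.finish_job())"
```

```text
the job is handed in; nothing more can be done
None
```

I pushed the offcut against the stop, folded the plate over it and pressed the free edge down past the lip, then backed the arm clear and handed the job in at about 14 s. No verdict was reported.

**Checks that agreed**
- **Offcut:** the push met a firm stop (8.7 N). No floor showed between offcut and stop, and the plate was still open at that point.
- **Plate:** pressing reached a hard stop at z ≈ 35 mm with 37 N. After I let go, the edge corners were within about 1.5 px of a shut plate, and on the shut side.
- **Lip:** it was back where it stood in the first image, over the plate's edge.

**Checks that were off**
- **Offcut front edge:** one low-resolution reading before closing put it 3 to 6 mm short of home (x −38 to −41 mm instead of −35). I trusted the firm stop and the closed gap instead.
- **Upward force:** 4 to 6 N appeared early in the push with the tip at z ≈ 23 mm. It went away after I raised the tip 3 mm. I did not find what it touched, and it came back (6 N) at the final contact with the stop.
- **Sideways force:** the last press also showed about 20 N sideways. I did not look into it.

I saw no bystander move in the pictures, but I did not measure them.

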